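# Put two spice tins away in the deep pockets of a sloping rack

## Task

Put the two steel spice tins away in the two deep pockets of the sloping wooden rack, one in each, lid outwards and fully home. The other two pockets have spacers in them for short tins, so a tin goes in only part way there; they look alike, so feel which are deep and leave the shallow ones empty. Do not shift the mug, spoon, candle, pepper shaker or canisters.

Things in the scene. Friction and masses are not known exactly. Their poses are not given: they have to be found in the camera images.
- rack: pale wooden spice rack, fixed, 314 mm long (its y), 120 mm deep, 90 mm high, origin under its middle, front = -x. Four round pockets in a row in its sloping face: bore 49 mm, 3 mm chamfer, 72 mm apart. Two are 40 mm deep; two, different ones each time, hold a fixed wooden spacer that leaves 18 mm; its top looks like the floor of the deep ones.
- pocket_1 (a point): centre of the mouth of pocket 1 (1 to 4 from the rack's +y end), 76 mm above the worktop. z points out of the pocket along its axis, leaning 20 degrees from vertical towards the rack's front; x points up the sloping face to the rear; y along the row. Either 40 mm deep or, with a spacer, 18 mm: see the rack.
- pocket_2 (a point): centre of the mouth of pocket 2 (1 to 4 from the rack's +y end), 76 mm above the worktop. z points out of the pocket along its axis, leaning 20 degrees from vertical towards the rack's front; x points up the sloping face to the rear; y along the row. Either 40 mm deep or, with a spacer, 18 mm: see the rack.
- pocket_3 (a point): centre of the mouth of pocket 3 (1 to 4 from the rack's +y end), 76 mm above the worktop. z points out of the pocket along its axis, leaning 20 degrees from vertical towards the rack's front; x points up the sloping face to the rear; y along the row. Either 40 mm deep or, with a spacer, 18 mm: see the rack.
- pocket_4 (a point): centre of the mouth of pocket 4 (1 to 4 from the rack's +y end), 76 mm above the worktop. z points out of the pocket along its axis, leaning 20 degrees from vertical towards the rack's front; x points up the sloping face to the rear; y along the row. Either 40 mm deep or, with a spacer, 18 mm: see the rack.
- tin_1: one of two alike grey steel spice tins with a darker lid, standing, a straight cylinder 44 mm across and 90 mm tall with the lid (top 22 mm, fixed), 70 to 150 g; grip it near the top. Origin: centre of its underside, z to the lid. Home, its underside is 40 mm below the mouth and 50 mm stand out; in a pocket with spacer 72 mm. Slides in by its own weight.
- tin_2: one of two alike grey steel spice tins with a darker lid, standing, a straight cylinder 44 mm across and 90 mm tall with the lid (top 22 mm, fixed), 70 to 150 g; grip it near the top. Origin: centre of its underside, z to the lid. Home, its underside is 40 mm below the mouth and 50 mm stand out; in a pocket with spacer 72 mm. Slides in by its own weight.
- mug: white coffee mug, 95 mm tall, bystander, origin under it
- spoon: table spoon, 187 mm long, lying, bystander, origin under its middle
- shaker: pepper shaker of glass with a narrower domed cap, 44 mm across, 90 mm tall, not one of the tins, bystander, origin under it
- candle: green candle, 52 mm across, 144 mm tall, bystander, origin under it
- canister_a: red storage canister with chrome lid, 105 mm across, 176 mm tall, at the robot's right, bystander, origin under it
- canister_b: like canister_a, at the robot's left, bystander, origin under it
There are look-alikes about, which are no part of the job. Leave any orange look-alike of the tin_1 alone.

How it is judged (in metres and radians):
At the end, for the whole second after the job is handed in: Each of the two tins sits in its own pocket of the rack, at rest (under 20 mm/s), lid outwards, underside at least 34 mm (at most 50 mm) below the pocket's mouth along its axis, within 8 mm of the axis in x and in y and within 0.25 rad of its direction; so the pockets with spacers stay empty (((z of tin_1 in the frame of pocket_1 between -0.05 and -0.034 m and x of tin_1 in the frame of pocket_1 between -0.008 and 0.008 m and y of tin_1 in the frame of pocket_1 between -0.008 and 0.008 m and angle between tin_1's own z axis and vertical below 0.9 rad and angle between the z axis of tin_1 and the z axis of pocket_1, either way round below 0.25 rad) or (z of tin_1 in the frame of pocket_2 between -0.05 and -0.034 m and x of tin_1 in the frame of pocket_2 between -0.008 and 0.008 m and y of tin_1 in the frame of pocket_2 between -0.008 and 0.008 m and angle between tin_1's own z axis and vertical below 0.9 rad and angle between the z axis of tin_1 and the z axis of pocket_2, either way round below 0.25 rad) or (z of tin_1 in the frame of pocket_3 between -0.05 and -0.034 m and x of tin_1 in the frame of pocket_3 between -0.008 and 0.008 m and y of tin_1 in the frame of pocket_3 between -0.008 and 0.008 m and angle between tin_1's own z axis and vertical below 0.9 rad and angle between the z axis of tin_1 and the z axis of pocket_3, either way round below 0.25 rad) or (z of tin_1 in the frame of pocket_4 between -0.05 and -0.034 m and x of tin_1 in the frame of pocket_4 between -0.008 and 0.008 m and y of tin_1 in the frame of pocket_4 between -0.008 and 0.008 m and angle between tin_1's own z axis and vertical below 0.9 rad and angle between the z axis of tin_1 and the z axis of pocket_4, either way round below 0.25 rad)) and linear speed of each of tin_1, tin_2 below 0.02 m/s and ((z of tin_2 in the frame of pocket_1 between -0.05 and -0.034 m and x of tin_2 in the frame of pocket_1 between -0.008 and 0.008 m and y of tin_2 in the frame of pocket_1 between -0.008 and 0.008 m and angle between tin_2's own z axis and vertical below 0.9 rad and angle between the z axis of tin_2 and the z axis of pocket_1, either way round below 0.25 rad) or (z of tin_2 in the frame of pocket_2 between -0.05 and -0.034 m and x of tin_2 in the frame of pocket_2 between -0.008 and 0.008 m and y of tin_2 in the frame of pocket_2 between -0.008 and 0.008 m and angle between tin_2's own z axis and vertical below 0.9 rad and angle between the z axis of tin_2 and the z axis of pocket_2, either way round below 0.25 rad) or (z of tin_2 in the frame of pocket_3 between -0.05 and -0.034 m and x of tin_2 in the frame of pocket_3 between -0.008 and 0.008 m and y of tin_2 in the frame of pocket_3 between -0.008 and 0.008 m and angle between tin_2's own z axis and vertical below 0.9 rad and angle between the z axis of tin_2 and the z axis of pocket_3, either way round below 0.25 rad) or (z of tin_2 in the frame of pocket_4 between -0.05 and -0.034 m and x of tin_2 in the frame of pocket_4 between -0.008 and 0.008 m and y of tin_2 in the frame of pocket_4 between -0.008 and 0.008 m and angle between tin_2's own z axis and vertical below 0.9 rad and angle between the z axis of tin_2 and the z axis of pocket_4, either way round below 0.25 rad))); the robot touches nothing.
It fails at once if a bystander (mug, spoon, candle, pepper shaker or canister) is shifted by more than 30 mm (distance of any of mug, spoon, shaker, candle, canister_a, canister_b from where it was at the start of the episode above 0.03 m).
It also fails if it takes over 72 s, if anything falls off the work surface, if the arm or the gripper's body presses on something with over 40 N, if the wrist force passes 120 N, or if a joint passes its speed limit or range.

## Robot

A 6-joint arm with a two-finger parallel gripper is mounted at the origin on a cart in front of the work surface, level with it; the furniture and walls round the work are solid. World frame = base frame: x ahead of the robot, y to its left, z up, the work surface at z = 0. Lengths are in mm, angles in rad, forces in N, time in s.
With the tool pointing down it reaches from about 300 to 775 mm from the base axis. Payload 14.6 kg.
Tool frame: the origin (TCP) lies midway between the tips of the shut fingers; the grasp point (between the pads) lies 19 mm behind it; z points along the fingers, y is the direction in which the jaws open and shut (so a half turn about z gives the same grasp; the last joint's range is limited). The gripper opens to 94 mm and grips with 3 to 60 N. Pads are 16 mm wide; open, the fingers measure 119 mm over their backs; the gripper's body (75 mm by 177 mm) begins 78 mm behind the grasp point.
Start: joints at [1.171, 0.3, 1.521, -0, 1.321, -0.067], TCP at [179.677, 519.813, 205.446] pointing down, gripper open.
Joint ranges: [-3.03, 3.03], [-0.79, 2.21], [0.23, 2.52], [-1.04, 4.18], [0, 3.07], [-2.55, 2.55]. Speed limits (rad/s): [2.22, 2.22, 2.57, 3.14, 3.14, 3.14].

## Interface

Orientations are given as [roll, pitch, yaw] about the fixed x, y, z axes, in that order (R = Rz(yaw) Ry(pitch) Rx(roll)).
In Python, from cell import read_state, camera, get_calibration, sign_off gives the robot as it stands.
- The arm moves only by the tool carry_out, never from a script. Its argument "series" is a list of rows, each an object with "delta_pos": the shift along the world's x, y, z in mm, a list of three; "turn": the turn, a rotation vector about the world's x, y, z in rad, a list of three; "hand": the opening, from 0 (shut) to 1 (fully open). A call has 1 to 8 rows; each row is the pose to reach, as a shift and turn from the pose commanded when the call began; what a row does not reach only later rows make up. A row lasts 1/8 s, in which the tool goes at most 62.5 mm and 10.7 degrees, less where a joint would pass 70% of its speed; a pose out of reach is approached as far as the arm can. A call with a gripper value outside its range is refused whole. The fingers move at their own pace and stop on an object; "squeeze" is the grip in N (left out, the last holds). Time passes only in rows, so rows that repeat a pose let the fingers close. It gives the time, the measured TCP pose, the force and the opening at its end, in the units of the state.
- read_state(): the state, without advancing time (a new reading comes with each control period).
- camera(name): name is "scene" or "top" or "wrist"; returns the picture (420x560x3 uint8, red, green, blue); there is no depth.
- get_calibration(name): a dict with "intrinsics" (3x3 intrinsics, pixels), "pose" (4x4, takes a point from camera to world coordinates). Camera axes: x right, y down, z forward; pixel columns grow to the right and rows downward; lengths in mm; the calibration is good to about 2 mm. A picture is of the moment at which its call begins: read the wrist's pose just before it. get_calibration takes no time and is no camera call; for the wrist camera it gives the pose at the moment of the call.
- sign_off(): hands the job in, once; it reports no verdict.
The state is a dict: "clock": time; "joints": joint angles; "qd": joint speeds; "effort": joint torques, N m; "eef_pos": TCP position; "eef_rot": TCP orientation; "wrist_force": force on the tool from outside, world axes, zero at the start; "moment": the same for the moment, N m; "finger_gap": finger opening in mm.
Only numpy, scipy, OpenCV 4.12 (cv2) and the standard library are available. Lean on these libraries where they do the work, as an engineer would, in place of code of your own. Each camera call takes 0.05 s, during which the arm holds its last target.

## Working session

There is one attempt and no reset: what is moved stays moved. The work goes in short steps, Python scripts to look and compute and a tool call to move; the robot and the scene stay as the last step left them, time stands still between calls to the robot, and variables do not carry over. Pictures are saved under pics/ and viewed, and the job is handed in when it is done.

Besides the shell and the picture viewer there is one more tool, called as name([rows], argument=value, ...), one row to a line, values as JSON. carry_out: Moves the arm, as the interface text tells. Its arguments: {"type":"object","properties":{"series":{"type":"array"},"squeeze":{"type":"number"}},"required":["series"]}

```bash
mkdir -p pics; ls
python3 - <<'E'
from cell import *
import cv2
for n in("scene","top","wrist"):
    c=get_calibration(n); print(n,c["intrinsics"],c["pose"])
    cv2.imwrite(f"pics/{n}0.png",camera(n)[:,:,::-1])
print(read_state())
E
```

```text
pics
scene [[506.51913514   0.         273.12442438]
 [  0.         506.51913514 213.28689999]
 [  0.           0.           1.        ]] [[ 8.05638016e-01 -3.78961950e-01  4.55340782e-01 -1.22113444e+02]
 [-5.92349249e-01 -5.26149642e-01  6.10154834e-01 -8.57632957e+02]
 [ 8.35192395e-03 -7.61284700e-01 -6.48363980e-01  1.02058176e+03]
 [ 0.00000000e+00  0.00000000e+00  0.00000000e+00  1.00000000e+00]]
top [[537.99916373   0.         280.46388179]
 [  0.         537.99916373 205.18318116]
 [  0.           0.           1.        ]] [[-6.58490610e-03 -9.91552519e-01  1.29538573e-01  3.40575610e+02]
 [-9.99900637e-01  8.14357550e-03  1.15064646e-02  2.38927838e+01]
 [-1.24641711e-02 -1.29449933e-01 -9.91507619e-01  1.61675635e+03]
 [ 0.00000000e+00  0.00000000e+00  0.00000000e+00  1.00000000e+00]]
wrist [[363.95838861   0.         276.78378054]
 [  0.         363.95838861 209.70685143]
 [  0.           0.           1.        ]] [[ 3.27179278e-01  9.07561249e-01  2.63222909e-01  1.03042175e+02]
 [ 9.44961654e-01 -3.13907501e-01 -9.22472430e-02  5.47278960e+02]
 [-1.09237732e-03  2.78916942e-01 -9.60314608e-01  3.84296961e+02]
 [ 0.00000000e+00  0.00000000e+00  0.00000000e+00  1.00000000e+00]]
{'clock': 0.15, 'joints': array([ 1.17139330e+00,  3.00355379e-01,  1.52139712e+00,  4.05810504e-06,
        1.32073232e+00, -6.66176870e-02]), 'qd': array([-0.00157348, -0.00219659, -0.00112211,  0.00014879,  0.00082146,
        0.00107742]), 'effort': array([ 1.80140414e-03, -5.31961620e+01, -3.52825391e+01,  7.09626870e-02,
        2.35307141e-02, -7.95408300e-05]), 'eef_pos': array([179.60814782, 519.64323933, 205.02764066]), 'eef_rot': array([-3.14070273e+00, -6.33120547e-05,  2.80880628e+00]), 'wrist_force': array([ 0.66522393,  0.48535845, -0.4119545 ]), 'moment': array([-0.06730597, -0.0145585 ,  0.02007937]), 'finger_gap': 94.02261316022751}
```

View pics/scene0.png

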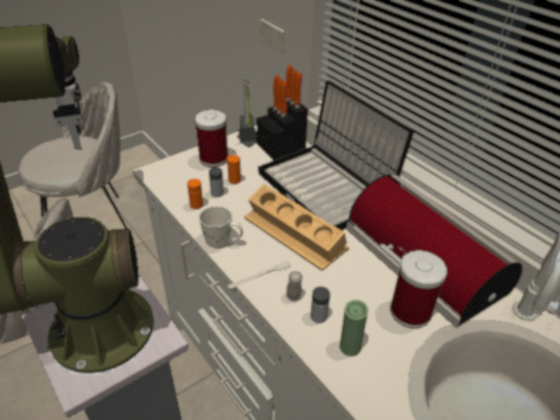

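View pics/top0.png

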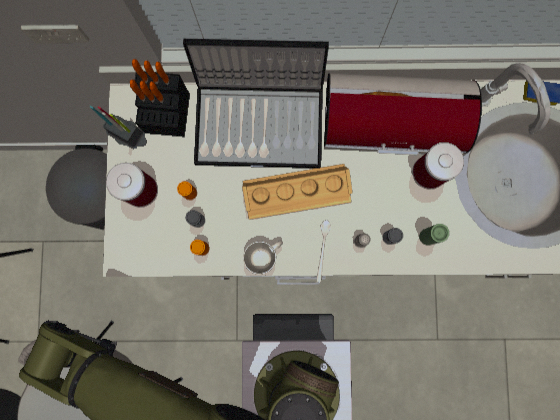

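View pics/wrist0.png

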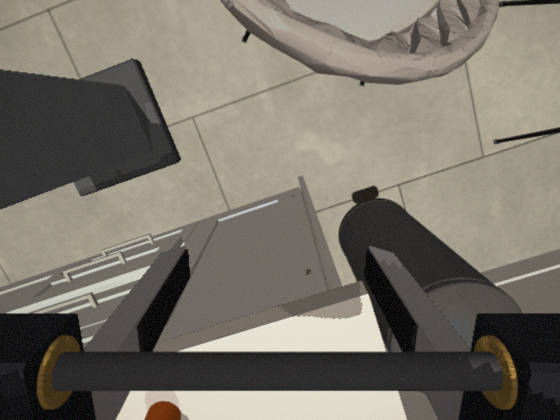

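Scene picture, things that could be taken for tins:
- Grey cylinders with a dark lid at (216,181) and (320,305). These match the tins.
- Grey glass with a narrow cap at (294,286), the shaker.
- Orange at (195,194) and (234,170), look-alikes.
- Green candle at (353,328).

In the top picture the tins are at (195,218) and (393,236), the shaker is at (362,240), and the rack is around (298,191). Next I'll check close crops.

Run:
```python
import cv2,numpy as np
s=cv2.imread("pics/scene0.png");t=cv2.imread("pics/top0.png")
def crop(im,x,y,w,h,k): return cv2.resize(im[y:y+h,x:x+w],None,fx=k,fy=k,interpolation=cv2.INTER_CUBIC)
a=np.hstack([crop(s,170,140,95,100,4),crop(s,270,255,95,100,4)])
cv2.imwrite("pics/c_s.png",a)
b=np.hstack([crop(t,165,170,75,90,5),crop(t,345,205,75,90,5)])
cv2.imwrite("pics/c_t.png",b)
cv2.imwrite("pics/c_r.png",np.vstack([crop(t,235,155,125,70,6)]))
cv2.imwrite("pics/c_rs.png",crop(s,240,175,115,95,6))
```

```text
(no output)
```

View pics/c_s.png

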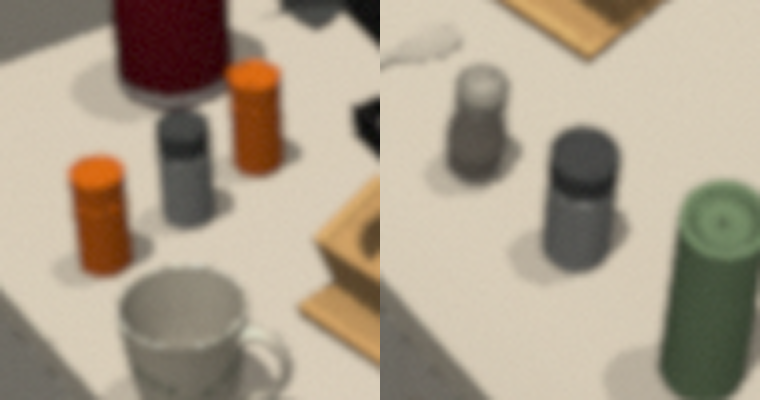

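View pics/c_t.png

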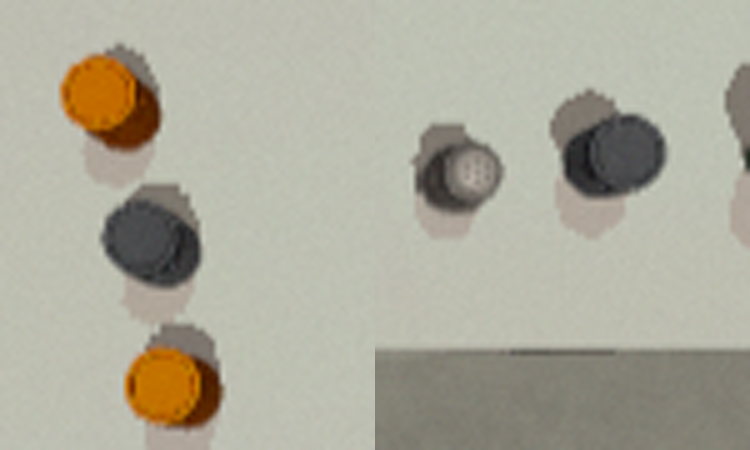

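View pics/c_r.png

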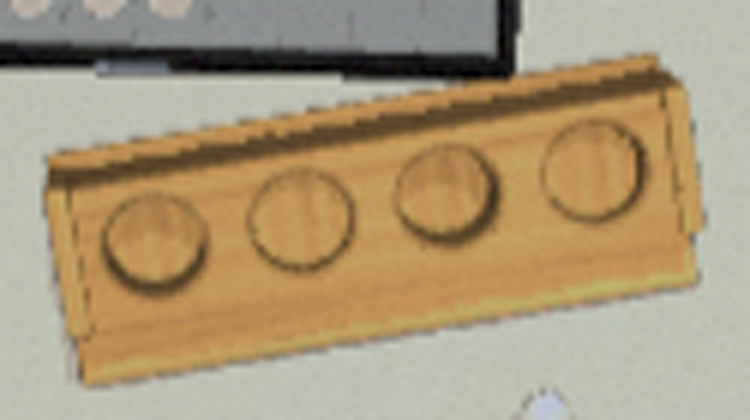

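View pics/c_rs.png

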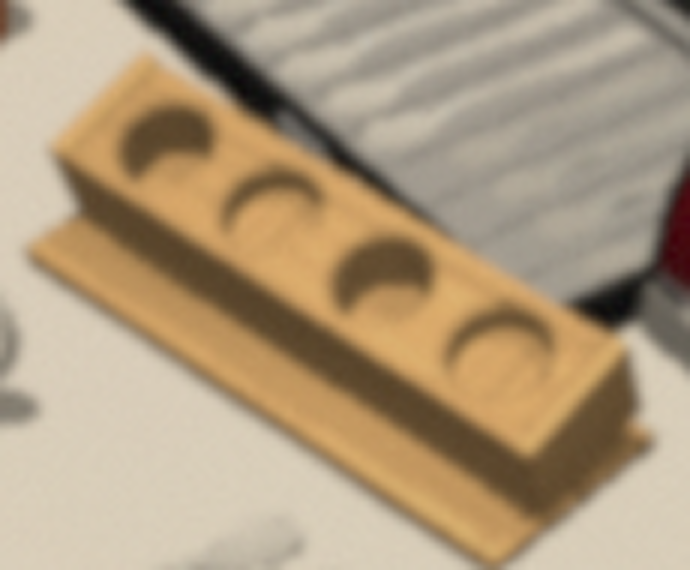

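The crops confirm the tins: straight grey cylinders with dark lids. The shaker has a light, narrow cap. In the rack, pockets 1 and 3 look deeper, which I'll check by feel. Now I'll triangulate.

```bash
cat > h.py <<'E'
import numpy as np,cv2
from cell import *
def P(c): 
    T=np.linalg.inv(c["pose"]); return c["intrinsics"]@T[:3]
def tri(obs):
    A=[]
    for c,(u,v) in obs:
        p=P(c); A+= [u*p[2]-p[0], v*p[2]-p[1]]
    A=np.array(A); A/=np.linalg.norm(A[:,:3],axis=1)[:,None]
    X=np.linalg.lstsq(A[:,:3],-A[:,3],rcond=None)[0]
    e=[]
    for c,uv in obs:
        q=P(c)@np.r_[X,1]; e.append(q[:2]/q[2]-uv)
    return X,np.array(e)
def proj(c,X):
    q=P(c)@np.r_[X,1]; return q[:2]/q[2]
def ray(c,uv,z):
    d=c["pose"][:3,:3]@np.linalg.inv(c["intrinsics"])@np.r_[uv,1]; o=c["pose"][:3,3]
    return o+d*(z-o[2])/d[2]
E
python3 - <<'E'
from h import *
np.set_printoptions(precision=1,suppress=True)
s,t=get_calibration("scene"),get_calibration("top")
for n,a,b in [("tinA",(216,171),(193.4,217.6)),("tinB",(321.3,292.5),(395.4,235.6))]:
    print(n,*tri([(s,np.array(a)),(t,np.array(b))]), ray(t,np.array(b),90))
ts=[(155,243),(302,220),(447,193),(593,171)];ss=[(168,144),(272,209),(383,280),(499,352)]
M=[]
for a,b in zip(ss,ts):
    X,e=tri([(s,np.array(a)/6+(240,175)),(t,np.array(b)/6+(235,155))]); print("pocket",X,e.round(1).tolist()); M.append(ray(t,np.array(b)/6+(235,155),76))
M=np.array(M);print(M, np.diff(M,axis=0), np.linalg.norm(np.diff(M,axis=0),axis=1))
for n,uv,z in [("shaker",(440/5-75+0,0),90)]: pass
for n,uv,z in [("shaker",((472-375)/5+345,171/5+205),90),("candle",(440,231),144),("mug",(260,258),95),("or1",(165+99/5,170+94/5),90),("or2",(165+163/5,170+386/5),90),("canL",(125,181),176),("canR",(444,160),176),("spoon",(326,224),5),("spoonend",(319,281),5)]:
    print(n,ray(t,np.array(uv),z))
E
```

```text
tinA [507.5 290.6  88. ] [[-0.4  0. ]
 [ 0.2 -0.4]] [506.3 290.8  90. ]
tinB [ 451.3 -284.3   89.1] [[-0.4  0.1]
 [ 0.2 -0.3]] [ 450.4 -283.5   90. ]
pocket [571.6  98.6  70.5] [[-0.1, 0.0], [0.0, -0.1]]
pocket [582.2  27.3  71.6] [[-0.1, 0.0], [0.0, -0.1]]
pocket [595.  -43.1  69.3] [[-0.0, 0.0], [0.0, -0.0]]
pocket [ 605.4 -114.2   70.5] [[-0.2, 0.0], [0.1, -0.2]]
[[ 570.6   98.5   76. ]
 [ 581.3   27.4   76. ]
 [ 593.9  -42.8   76. ]
 [ 604.  -113.4   76. ]] [[ 10.6 -71.    0. ]
 [ 12.6 -70.2   0. ]
 [ 10.2 -70.7   0. ]] [71.8 71.3 71.4]
shaker [ 440.9 -195.6   90. ]
candle [ 458.2 -394.7  144. ]
mug [389.8 100.2  95. ]
or1 [589.9 316.8  90. ]
or2 [421.7 277.6  90. ]
canL [598.8 464.1 176. ]
canR [ 649.1 -405.1  176. ]
spoon [493.  -93.9   5. ]
spoonend [323.6 -70.1   5. ]
```

Checks:
- Lid heights come out at 88 and 89 mm against 90 in the text.
- Pocket spacing is about 71.5 mm against 72.
- Mouth heights are 70–71 mm against 76, which is within the pixel error.
- The rack yaw is about 0.156 rad.

Next I'll move above tin A and look with the wrist camera.

carry_out([
  {"delta_pos":[40,-30,10],"turn":[0,0,0.16],"hand":0.75},
  {"delta_pos":[85,-64,10],"turn":[0,0,0.33],"hand":0.75},
  {"delta_pos":[130,-98,10],"turn":[0,0,0.49],"hand":0.75},
  {"delta_pos":[175,-131,10],"turn":[0,0,0.49],"hand":0.75},
  {"delta_pos":[220,-165,10],"turn":[0,0,0.49],"hand":0.75},
  {"delta_pos":[265,-200,10],"turn":[0,0,0.49],"hand":0.75},
  {"delta_pos":[300,-225,10],"turn":[0,0,0.49],"hand":0.75},
  {"delta_pos":[300,-225,10],"turn":[0,0,0.49],"hand":0.75},
])

```text
clock: 1.15
eef_pos: [481.3, 293.0, 214.8]
eef_rot: [-3.141, -0.001, -2.988]
wrist_force: [0.1, 1.1, -0.2]
finger_gap: 70.7
```

Run:
```python
from h import *
import pickle
np.set_printoptions(precision=3,suppress=True)
c=get_calibration("wrist"); im=camera("wrist"); st=read_state()
cv2.imwrite("pics/w1.png",im[:,:,::-1]); pickle.dump(c,open("w1.pkl","wb"))
print(st["eef_pos"],st["eef_rot"],st["joints"],st["finger_gap"])
print("tcp px",proj(c,st["eef_pos"]),"tinA lid pred",proj(c,[507,290.7,90]))
```

```text
[480.146 294.018 214.907] [-3.141 -0.001 -2.986] [ 0.484  0.322  1.469  0.     1.351 -1.242] 70.68135962681966
tcp px [277.563 259.903] tinA lid pred [269.014 229.031]
```

View pics/w1.png

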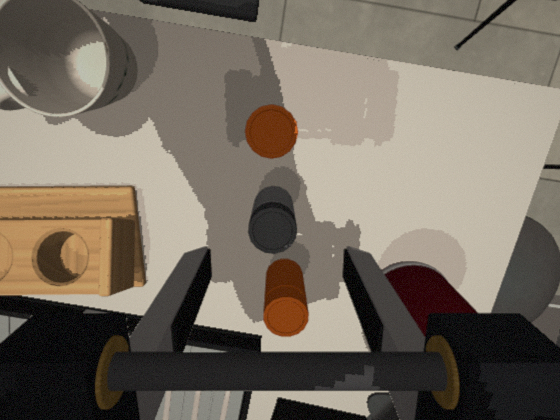

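The wrist view shows tin A's lid at (272,229), which agrees with the prediction of (269,229). Orange look-alikes are above it at (271,131) and below at (286,305). Pocket 1 is at (60,257).

Run:
```python
from h import *
import pickle
np.set_printoptions(precision=1,suppress=True)
c=pickle.load(open("w1.pkl","rb")); im=cv2.imread("pics/w1.png")
k=cv2.resize(im[170:300,0:330],None,fx=2.4,fy=2.4,interpolation=cv2.INTER_CUBIC); cv2.imwrite("pics/w1c.png",k)
k=cv2.resize(im[180:270,230:320],None,fx=6,fy=6,interpolation=cv2.INTER_CUBIC); cv2.imwrite("pics/w1d.png",k)
print(ray(c,(272,229),90), read_state()["eef_pos"])
```

```text
[506.6 293.3  90. ] [480.1 294.  214.9]
```

View pics/w1c.png

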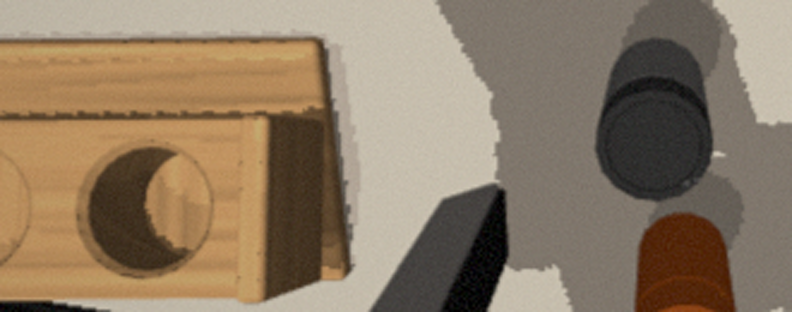

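View pics/w1d.png

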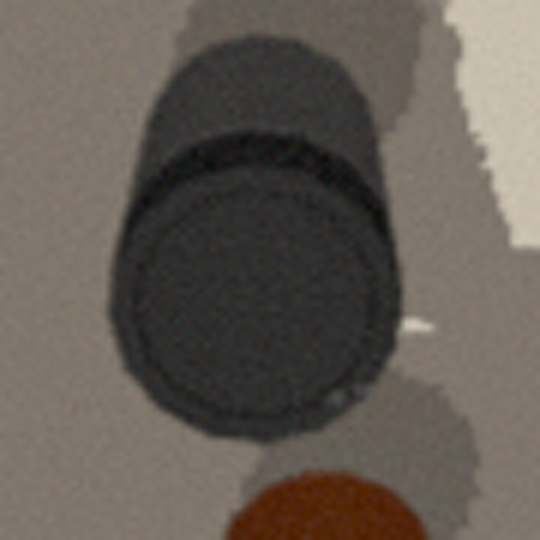

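carry_out([
  {"delta_pos":[26.5,-2,-10],"turn":[0,0,0],"hand":0.7},
  {"delta_pos":[26.5,-2,-60],"turn":[0,0,0],"hand":0.7},
  {"delta_pos":[26.5,-2,-110],"turn":[0,0,0],"hand":0.7},
  {"delta_pos":[26.5,-2,-145],"turn":[0,0,0],"hand":0.7},
  {"delta_pos":[26.5,-2,-161],"turn":[0,0,0],"hand":0.7},
  {"delta_pos":[26.5,-2,-161],"turn":[0,0,0],"hand":0.7},
])

```text
clock: 1.95
eef_pos: [505.7, 293.3, 54.4]
eef_rot: [-3.141, -0.001, -2.984]
wrist_force: [0.4, 0.2, -0.3]
finger_gap: 65.9
```

carry_out([
  {"delta_pos":[0,0,0],"turn":[0,0,0],"hand":0.45},
  {"delta_pos":[0,0,0],"turn":[0,0,0],"hand":0.3},
  {"delta_pos":[0,0,0],"turn":[0,0,0],"hand":0.3},
  {"delta_pos":[0,0,0],"turn":[0,0,0],"hand":0.3},
  {"delta_pos":[0,0,0],"turn":[0,0,0],"hand":0.3},
], squeeze=15)

```text
clock: 2.58
eef_pos: [506.6, 293.0, 55.4]
eef_rot: [3.141, 0.001, -2.985]
wrist_force: [-1.1, -0.4, 6.9]
finger_gap: 43.6
```

Run:
```python
from h import *
import pickle
np.set_printoptions(precision=1,suppress=True)
c=pickle.load(open("w1.pkl","rb"));s,t=get_calibration("scene"),get_calibration("top")
print(ray(c,(60.8,257.1),76))
print(tri([(c,np.array([60.8,257.1])),(s,np.array((168,144))/6+(240,175)),(t,np.array((155,243))/6+(235,155))]))
print(read_state()["wrist_force"],read_state()["finger_gap"])
cv2.imwrite("pics/s2.png",camera("scene")[120:260,150:290,::-1].repeat(4,0).repeat(4,1))
```

```text
[569.8 100.5  76. ]
(array([571.6,  98.3,  71.3]), array([[ 0.4, -0.6],
       [ 0. , -0.2],
       [ 0.1, -0.1]]))
[-1.1 -0.4  6.9] 43.602769880334606
```

View pics/s2.png

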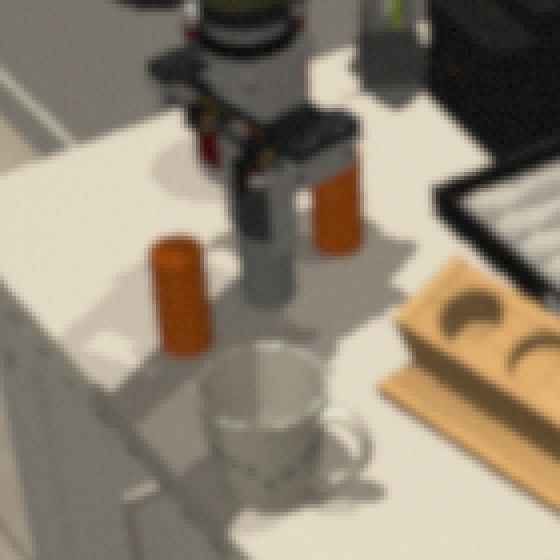

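Tin A is gripped, with a gap of 43.6 mm, and it stands free between the orange ones. I'll lift it and carry it to a tilted hover over pocket 1.

carry_out([
  {"delta_pos":[0,0,40],"turn":[0,0,0],"hand":0.3},
  {"delta_pos":[0,0,95],"turn":[0,0,0],"hand":0.3},
  {"delta_pos":[5,-35,125],"turn":[0,0,0],"hand":0.3},
  {"delta_pos":[14,-85,125],"turn":[0.014,-0.086,0],"hand":0.3},
  {"delta_pos":[21,-135,125],"turn":[0.027,-0.172,0],"hand":0.3},
  {"delta_pos":[27,-175,120],"turn":[0.041,-0.259,0],"hand":0.3},
  {"delta_pos":[30.3,-198.8,116],"turn":[0.054,-0.345,0],"hand":0.3},
  {"delta_pos":[30.3,-198.8,116],"turn":[0.054,-0.345,0],"hand":0.3},
])

```text
clock: 3.62
eef_pos: [535.7, 92.7, 170.1]
eef_rot: [-3.141, 0.348, -2.986]
wrist_force: [0.5, 0.5, -1.7]
finger_gap: 44.1
```

Run:
```python
from h import *
import pickle
np.set_printoptions(precision=3,suppress=True)
c=get_calibration("wrist"); im=camera("wrist"); st=read_state()
cv2.imwrite("pics/w3.png",im[:,:,::-1]); pickle.dump(c,open("w3.pkl","wb"))
cv2.imwrite("pics/t3.png",cv2.resize(camera("top")[140:240,220:370,::-1],None,fx=5,fy=5,interpolation=cv2.INTER_CUBIC))
cv2.imwrite("pics/s3.png",cv2.resize(camera("scene")[120:270,200:360,::-1],None,fx=4,fy=4,interpolation=cv2.INTER_CUBIC))
print(st["eef_pos"],st["eef_rot"],st["joints"],st["finger_gap"],st["wrist_force"],st["moment"])
```

```text
[536.173  93.651 170.594] [-3.141  0.348 -2.986] [ 0.096  0.134  1.848  0.028  0.812 -1.647] 43.904843159338405 [ 0.255  1.312 -1.409] [0.015 0.257 0.019]
```

View pics/w3.png

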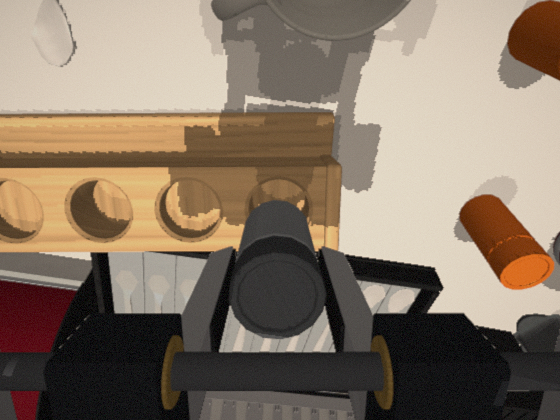

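View pics/s3.png

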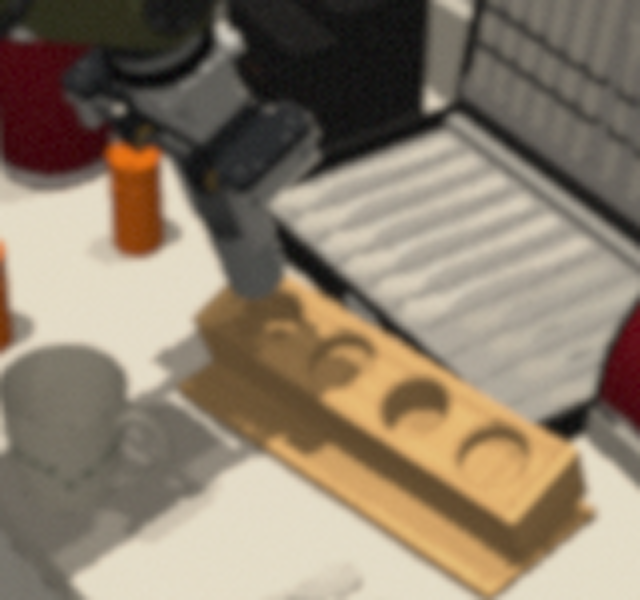

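View pics/t3.png

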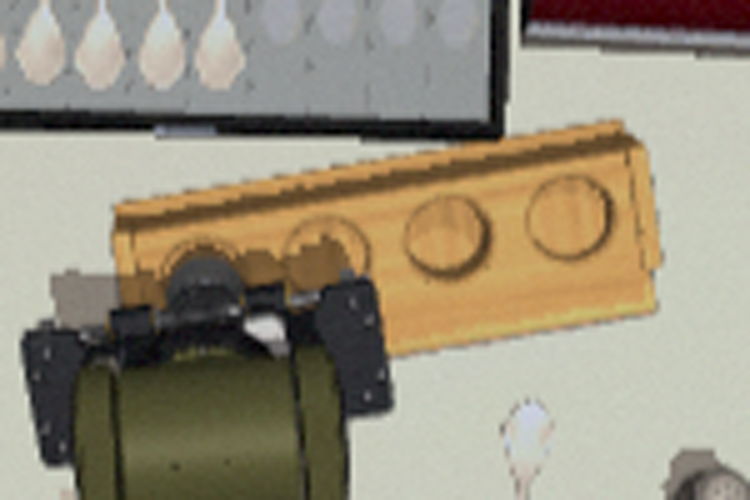

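```bash
cat >> h.py <<'E'
YAW=0.156
XR=np.array([np.cos(YAW),np.sin(YAW),0]); YR=np.array([-np.sin(YAW),np.cos(YAW),0])
a=np.radians(20)
U=-np.sin(a)*XR+np.cos(a)*np.array([0,0,1.]); V=np.cross(YR,U)
def circ(c,C,r,n=72,x=V,y=YR):
    return np.array([proj(c,C+r*(np.cos(k)*x+np.sin(k)*y)) for k in np.linspace(0,2*np.pi,n)])
E
python3 - <<'E'
from h import *
import pickle
c=pickle.load(open("w3.pkl","rb")); im=cv2.imread("pics/w3.png")
k=2; im=cv2.resize(im,None,fx=k,fy=k,interpolation=cv2.INTER_CUBIC)
def dr(p,col): cv2.polylines(im,[np.int32(np.round(p*k*4))],False,col,1,cv2.LINE_AA,2)
M1=np.array([570.3,99.3,76])
for i in range(4): dr(circ(c,M1-72*i*YR,24.5+3),(0,255,0))
T=np.array([536.2,93.65,170.6])
for d,r in((-55,22),(35,22)): dr(circ(c,T+d*U,r),(0,0,255))
cv2.imwrite("pics/w3o.png",im[160*k:350*k,0:370*k])
E
```

```text
(no output)
```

View pics/w3o.png

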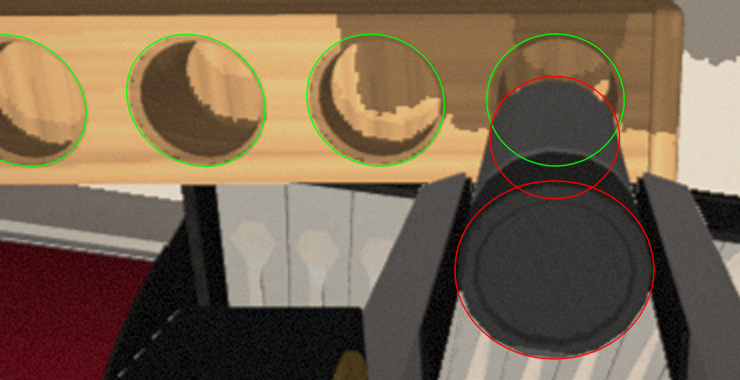

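The overlay agrees for the mouths (green) and the tin (red). I'll insert along the pocket axis while watching the force.

carry_out([
  {"delta_pos":[6.8,1,-18.8],"turn":[0,0,0],"hand":0.3},
  {"delta_pos":[13.5,2.1,-37.6],"turn":[0,0,0],"hand":0.3},
  {"delta_pos":[16.2,2.5,-45],"turn":[0,0,0],"hand":0.3},
  {"delta_pos":[17.6,2.8,-49],"turn":[0,0,0],"hand":0.3},
  {"delta_pos":[18.6,2.9,-51.7],"turn":[0,0,0],"hand":0.3},
  {"delta_pos":[18.6,2.9,-51.7],"turn":[0,0,0],"hand":0.3},
])

```text
clock: 4.53
eef_pos: [555.1, 97.0, 119.0]
eef_rot: [-3.141, 0.349, -2.984]
wrist_force: [-0.6, 0.6, -1.4]
finger_gap: 43.8
```

Run:
```python
from h import *
np.set_printoptions(precision=2,suppress=True)
st=read_state();M1=np.array([570.3,99.3,76]);r=st["eef_pos"]-M1
print(st["wrist_force"],[r@V,r@YR,r@U-55],st["moment"],st["finger_gap"])
```

```text
[-0.57  0.61 -1.4 ] [np.float64(0.28751648588374845), np.float64(0.07708452926508476), np.float64(-9.342779852376765)] [-0.    0.42  0.  ] 43.84043005461743
```

carry_out([
  {"delta_pos":[1.4,0.2,-3.8],"turn":[0,0,0],"hand":0.3},
  {"delta_pos":[2.7,0.4,-7.5],"turn":[0,0,0],"hand":0.3},
  {"delta_pos":[3.7,0.6,-10.3],"turn":[0,0,0],"hand":0.3},
  {"delta_pos":[4.7,0.7,-13.2],"turn":[0,0,0],"hand":0.3},
  {"delta_pos":[4.7,0.7,-13.2],"turn":[0,0,0],"hand":0.3},
])

```text
clock: 5.15
eef_pos: [559.8, 97.6, 105.4]
eef_rot: [-3.141, 0.349, -2.984]
wrist_force: [0.4, 0.5, -2.0]
finger_gap: 43.5
```

```bash
cat > q.py <<'E'
from h import *
import sys
np.set_printoptions(precision=2,suppress=True)
st=read_state();M1=np.array([570.3,99.3,76])-72*YR*(int(sys.argv[1])-1);r=st["eef_pos"]-M1
print(st["wrist_force"],[round(x,2) for x in (r@V,r@YR,r@U-55)],st["moment"],st["finger_gap"],st["clock"])
E
python3 q.py 1
```

```text
[ 0.44  0.46 -2.04] [np.float64(0.07), np.float64(-0.04), np.float64(-23.79)] [ 0.    0.23 -0.  ] 43.48193778911703 5.15
```

At 23.8 mm the force is still nil, so pocket 1 is deep (a spacer would have stopped it at 18). I'll go on to about 37 mm and then release.

carry_out([
  {"delta_pos":[1.4,0.2,-3.8],"turn":[0,0,0],"hand":0.3},
  {"delta_pos":[2.7,0.4,-7.5],"turn":[0,0,0],"hand":0.3},
  {"delta_pos":[3.7,0.6,-10.3],"turn":[0,0,0],"hand":0.3},
  {"delta_pos":[4.6,0.7,-12.7],"turn":[0,0,0],"hand":0.3},
  {"delta_pos":[4.6,0.7,-12.7],"turn":[0,0,0],"hand":0.3},
])

```text
clock: 5.78
eef_pos: [564.4, 98.3, 92.7]
eef_rot: [-3.141, 0.349, -2.984]
wrist_force: [-0.1, 0.1, -1.3]
finger_gap: 43.9
```

```bash
python3 q.py 1
```

```text
[-0.06  0.1  -1.32] [np.float64(0.05), np.float64(-0.05), np.float64(-37.29)] [0.04 0.24 0.04] 43.91210585327555 5.775
```

carry_out([
  {"delta_pos":[0,0,0],"turn":[0,0,0],"hand":0.55},
  {"delta_pos":[0,0,0],"turn":[0,0,0],"hand":0.7},
  {"delta_pos":[0,0,0],"turn":[0,0,0],"hand":0.7},
  {"delta_pos":[0,0,0],"turn":[0,0,0],"hand":0.7},
])

```text
clock: 6.28
eef_pos: [564.4, 98.3, 92.9]
eef_rot: [-3.141, 0.349, -2.984]
wrist_force: [-0.3, 0.8, 0.3]
finger_gap: 65.8
```

carry_out([
  {"delta_pos":[-10,-1.6,28],"turn":[0,0,0],"hand":0.7},
  {"delta_pos":[-24,-3.7,66],"turn":[0,0,0],"hand":0.7},
  {"delta_pos":[-41,-6,113],"turn":[0,0,0],"hand":0.7},
  {"delta_pos":[-41,-6,113],"turn":[0,0,0],"hand":0.7},
])

```text
clock: 6.78
eef_pos: [524.1, 92.4, 209.6]
eef_rot: [-3.14, 0.356, -2.984]
wrist_force: [-0.1, 0.0, 0.5]
finger_gap: 65.8
```

Run:
```python
from h import *
import pickle
np.set_printoptions(precision=3,suppress=True)
c=get_calibration("wrist"); im=camera("wrist")[:,:,::-1].copy(); st=read_state()
pickle.dump(c,open("w4.pkl","wb"));cv2.imwrite("pics/w4.png",im)
k=2; im=cv2.resize(im,None,fx=k,fy=k,interpolation=cv2.INTER_CUBIC)
def dr(p,col): cv2.polylines(im,[np.int32(np.round(p*k*4))],False,col,1,cv2.LINE_AA,2)
M1=np.array([570.3,99.3,76])
for i in range(4): dr(circ(c,M1-72*i*YR,24.5+3),(0,255,0))
dr(circ(c,M1+50*U,22),(0,0,255)); dr(circ(c,M1+72*U,22),(255,0,255))
cv2.imwrite("pics/w4o.png",im[100*k:340*k,90*k:440*k])
print(st["eef_pos"],st["eef_rot"],st["finger_gap"],st["clock"],st["joints"])
cv2.imwrite("pics/s4.png",cv2.resize(camera("scene")[120:270,200:360,::-1],None,fx=4,fy=4,interpolation=cv2.INTER_CUBIC))
```

```text
[523.693  92.352 207.241] [-3.141  0.352 -2.984] 65.91734746464714 6.825 [ 0.095  0.063  1.837  0.026  0.89  -1.646]
```

View pics/w4o.png

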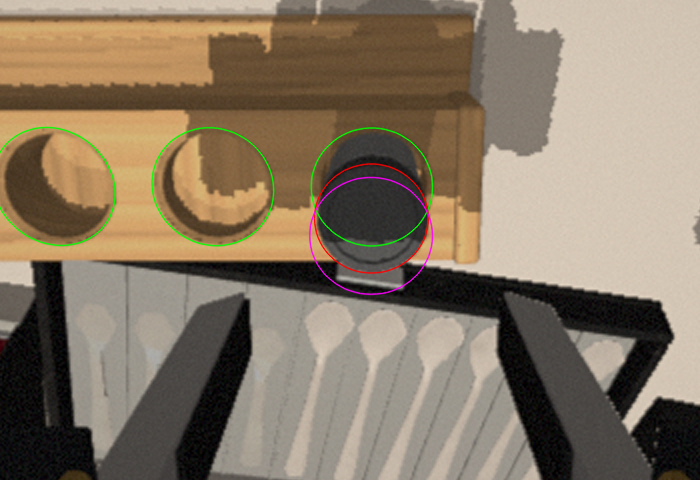

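View pics/s4.png

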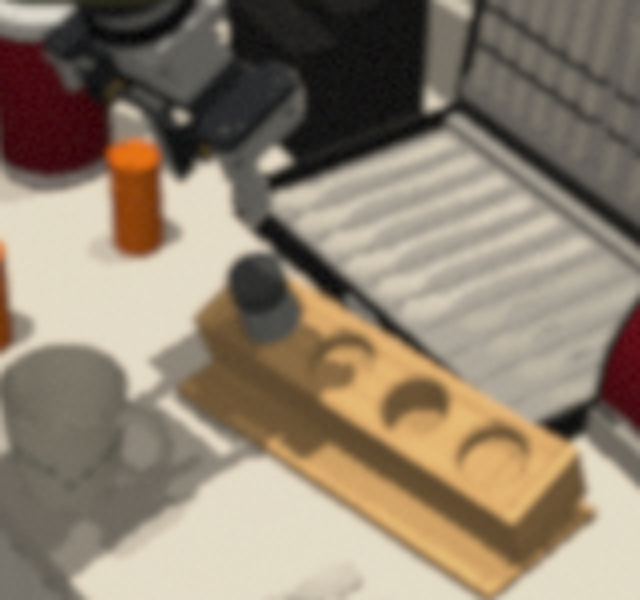

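Tin A is home. Its lid coincides with the 50 mm stand-out circle (red) and not with the 72 mm one (magenta). Now tin B.

carry_out([
  {"delta_pos":[-8,-35,5],"turn":[-0.013,0.086,0],"hand":0.7},
  {"delta_pos":[-20,-85,9],"turn":[-0.027,0.172,0],"hand":0.7},
  {"delta_pos":[-31,-135,9],"turn":[-0.041,0.259,0],"hand":0.7},
  {"delta_pos":[-43,-188,9],"turn":[-0.054,0.345,0],"hand":0.7},
  {"delta_pos":[-55,-240,9],"turn":[-0.054,0.345,0],"hand":0.7},
  {"delta_pos":[-67,-292,9],"turn":[-0.054,0.345,0],"hand":0.7},
  {"delta_pos":[-78,-342,9],"turn":[-0.054,0.345,0],"hand":0.7},
  {"delta_pos":[-83.4,-372,9],"turn":[-0.054,0.345,0],"hand":0.7},
])

```text
clock: 7.88
eef_pos: [439.0, -281.7, 212.9]
eef_rot: [3.14, -0.002, -2.986]
wrist_force: [0.1, 1.0, 0.1]
finger_gap: 65.5
```

carry_out([
  {"delta_pos":[0,0,0],"turn":[0,0,0],"hand":0.7},
  {"delta_pos":[0,0,0],"turn":[0,0,0],"hand":0.7},
])

```text
clock: 8.12
eef_pos: [440.0, -279.0, 213.8]
eef_rot: [3.14, -0.001, -2.984]
wrist_force: [0.2, -0.1, 0.1]
finger_gap: 65.8
```

Run:
```python
from h import *
import pickle
np.set_printoptions(precision=3,suppress=True)
c=get_calibration("wrist"); im=camera("wrist")[:,:,::-1].copy(); st=read_state()
pickle.dump(c,open("w5.pkl","wb"));cv2.imwrite("pics/w5.png",im)
print(st["eef_pos"],st["eef_rot"],st["finger_gap"],st["clock"],st["joints"])
k=2; im=cv2.resize(im,None,fx=k,fy=k,interpolation=cv2.INTER_CUBIC)
cv2.polylines(im,[np.int32(np.round(circ(c,np.array([451,-284,90]),22,x=XR)*k*4))],False,(0,0,255),1,cv2.LINE_AA,2)
cv2.imwrite("pics/w5o.png",im[150*k:350*k,110*k:460*k])
print(proj(c,[451,-284,90]))
```

```text
[ 440.154 -278.799  214.078] [ 3.141 -0.001 -2.984] 66.1590118657364 8.175 [-0.635  0.229  1.59   0.     1.324 -2.364]
[268.092 213.197]
```

View pics/w5.png

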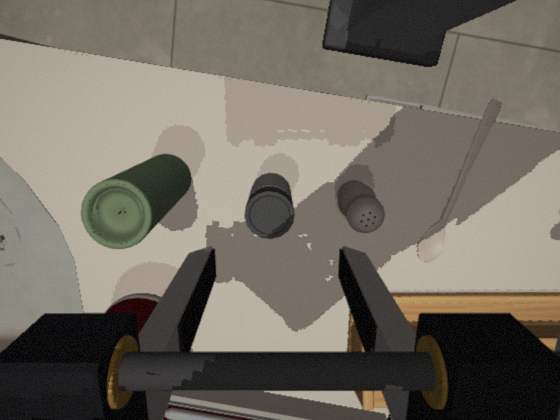

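View pics/w5o.png

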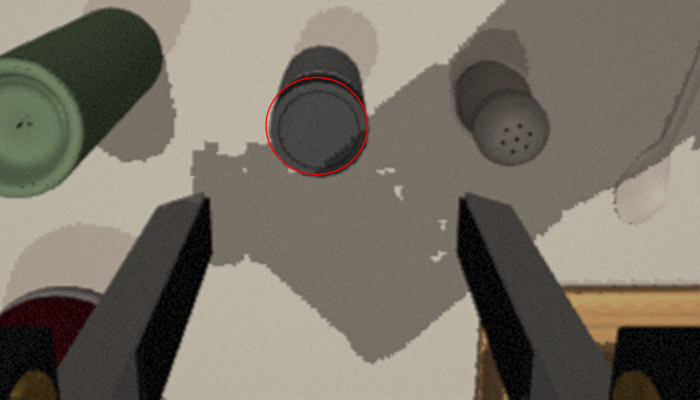

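Tin B's lid is at (270,214), about 1 mm from the prediction. The shaker (365,215) and candle (118,212) are clear of the fingers. I'll go down with the opening at 66 mm and grip 2–3 mm higher, to keep the gripper body above the 144 mm candle.

carry_out([
  {"delta_pos":[11.5,-3.5,-10],"turn":[0,0,0],"hand":0.68},
  {"delta_pos":[11.5,-3.5,-60],"turn":[0,0,0],"hand":0.68},
  {"delta_pos":[11.5,-3.5,-105],"turn":[0,0,0],"hand":0.68},
  {"delta_pos":[11.5,-3.5,-140],"turn":[0,0,0],"hand":0.68},
  {"delta_pos":[11.5,-3.5,-158],"turn":[0,0,0],"hand":0.68},
  {"delta_pos":[11.5,-3.5,-158],"turn":[0,0,0],"hand":0.68},
])

```text
clock: 8.93
eef_pos: [451.4, -282.2, 55.2]
eef_rot: [3.139, -0.002, -2.984]
wrist_force: [0.0, 0.1, 0.1]
finger_gap: 64.0
```

carry_out([
  {"delta_pos":[0,0,0],"turn":[0,0,0],"hand":0.45},
  {"delta_pos":[0,0,0],"turn":[0,0,0],"hand":0.3},
  {"delta_pos":[0,0,0],"turn":[0,0,0],"hand":0.3},
  {"delta_pos":[0,0,0],"turn":[0,0,0],"hand":0.3},
  {"delta_pos":[0,0,0],"turn":[0,0,0],"hand":0.3},
], squeeze=15)

```text
clock: 9.55
eef_pos: [451.9, -283.4, 57.6]
eef_rot: [-3.141, 0.001, -2.984]
wrist_force: [-0.0, -0.1, 6.6]
finger_gap: 43.9
```

carry_out([
  {"delta_pos":[0,0,40],"turn":[0,0,0],"hand":0.3},
  {"delta_pos":[0,0,95],"turn":[0,0,0],"hand":0.3},
  {"delta_pos":[10,25,127],"turn":[0,0,0],"hand":0.3},
  {"delta_pos":[31,71,127],"turn":[0.014,-0.086,0],"hand":0.3},
  {"delta_pos":[52,117,127],"turn":[0.027,-0.172,0],"hand":0.3},
  {"delta_pos":[73,163,127],"turn":[0.041,-0.259,0],"hand":0.3},
  {"delta_pos":[92,205,120],"turn":[0.054,-0.345,0],"hand":0.3},
  {"delta_pos":[107,235,115],"turn":[0.054,-0.345,0],"hand":0.3},
])

```text
clock: 10.55
eef_pos: [558.1, -46.7, 171.5]
eef_rot: [-3.141, 0.35, -2.984]
wrist_force: [0.9, -0.4, -1.0]
finger_gap: 43.6
```

carry_out([
  {"delta_pos":[0,0,0],"turn":[0,0,0],"hand":0.3},
  {"delta_pos":[0,0,0],"turn":[0,0,0],"hand":0.3},
])

```text
clock: 10.8
eef_pos: [558.3, -48.6, 171.8]
eef_rot: [-3.141, 0.349, -2.984]
wrist_force: [-0.3, -0.6, -1.1]
finger_gap: 43.9
```

Run:
```python
from h import *
np.set_printoptions(precision=3,suppress=True)
c=get_calibration("wrist"); im=camera("wrist")[:,:,::-1].copy(); st=read_state()
print(st["eef_pos"],st["eef_rot"],st["finger_gap"],st["clock"],st["joints"],st["wrist_force"])
k=2; im=cv2.resize(im,None,fx=k,fy=k,interpolation=cv2.INTER_CUBIC)
def dr(p,col): cv2.polylines(im,[np.int32(np.round(p*k*4))],False,col,1,cv2.LINE_AA,2)
M1=np.array([570.3,99.3,76])
for i in range(4): dr(circ(c,M1-72*i*YR,24.5+3),(0,255,0))
dr(circ(c,M1+50*U,22),(0,0,255))
for d in(-57,33): dr(circ(c,st["eef_pos"]+d*U,22),(255,0,255))
cv2.imwrite("pics/w6o.png",im[130*k:350*k,100*k:460*k])
```

```text
[558.259 -48.879 171.905] [-3.141  0.349 -2.985] 44.06891439600419 10.85 [-0.212  0.175  1.798  0.164  0.848 -2.028] [ 0.091 -1.303 -0.295]
```

View pics/w6o.png

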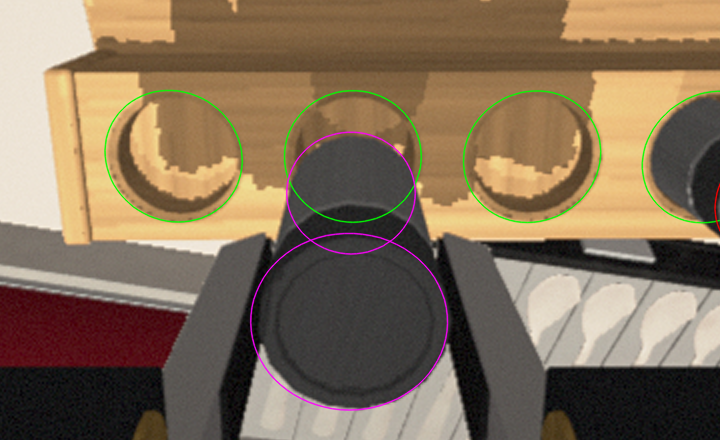

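Pocket 3's mouth and the tin line up. I'll insert and feel for contact at 18 mm.

carry_out([
  {"delta_pos":[6.8,1,-18.8],"turn":[0,0,0],"hand":0.3},
  {"delta_pos":[13.5,2.1,-37.6],"turn":[0,0,0],"hand":0.3},
  {"delta_pos":[16.2,2.5,-45],"turn":[0,0,0],"hand":0.3},
  {"delta_pos":[17.6,2.8,-49],"turn":[0,0,0],"hand":0.3},
  {"delta_pos":[18.6,2.9,-51.7],"turn":[0,0,0],"hand":0.3},
  {"delta_pos":[18.6,2.9,-51.7],"turn":[0,0,0],"hand":0.3},
])

```text
clock: 11.6
eef_pos: [577.2, -45.4, 120.4]
eef_rot: [-3.141, 0.35, -2.984]
wrist_force: [-0.2, 0.1, -0.6]
finger_gap: 44.0
```

```bash
python3 q.py 3
```

```text
[-0.23  0.08 -0.57] [np.float64(0.44), np.float64(-0.0), np.float64(-7.86)] [0.04 0.22 0.05] 43.98459523480553 11.6
```

carry_out([
  {"delta_pos":[1.4,0.2,-3.8],"turn":[0,0,0],"hand":0.3},
  {"delta_pos":[2.7,0.4,-7.5],"turn":[0,0,0],"hand":0.3},
  {"delta_pos":[3.7,0.6,-10.3],"turn":[0,0,0],"hand":0.3},
  {"delta_pos":[4.7,0.7,-13.2],"turn":[0,0,0],"hand":0.3},
  {"delta_pos":[4.7,0.7,-13.2],"turn":[0,0,0],"hand":0.3},
])

```text
clock: 12.22
eef_pos: [581.7, -44.6, 106.7]
eef_rot: [-3.141, 0.349, -2.984]
wrist_force: [-0.2, -0.2, -0.3]
finger_gap: 43.5
```

```bash
python3 q.py 3
```

```text
[-0.18 -0.21 -0.35] [np.float64(0.1), np.float64(0.12), np.float64(-22.41)] [0.   0.25 0.  ] 43.48139305591243 12.225
```

It is at about 24 mm with no contact, so pocket 3 is deep. Going on to about 37 mm.

carry_out([
  {"delta_pos":[1.4,0.2,-3.8],"turn":[0,0,0],"hand":0.3},
  {"delta_pos":[2.7,0.4,-7.5],"turn":[0,0,0],"hand":0.3},
  {"delta_pos":[3.7,0.6,-10.3],"turn":[0,0,0],"hand":0.3},
  {"delta_pos":[4.4,0.7,-12.2],"turn":[0,0,0],"hand":0.3},
  {"delta_pos":[4.4,0.7,-12.2],"turn":[0,0,0],"hand":0.3},
])

```text
clock: 12.85
eef_pos: [586.1, -43.8, 94.6]
eef_rot: [-3.141, 0.349, -2.984]
wrist_force: [-0.8, 0.1, -0.5]
finger_gap: 43.9
```

```bash
python3 q.py 3
```

```text
[-0.83  0.1  -0.53] [np.float64(0.15), np.float64(0.13), np.float64(-35.28)] [0.02 0.18 0.  ] 43.86577787748384 12.85
```

carry_out([
  {"delta_pos":[0,0,0],"turn":[0,0,0],"hand":0.55},
  {"delta_pos":[0,0,0],"turn":[0,0,0],"hand":0.7},
  {"delta_pos":[0,0,0],"turn":[0,0,0],"hand":0.7},
  {"delta_pos":[0,0,0],"turn":[0,0,0],"hand":0.7},
])

```text
clock: 13.35
eef_pos: [586.2, -43.9, 94.8]
eef_rot: [-3.141, 0.349, -2.984]
wrist_force: [0.5, -0.9, -0.4]
finger_gap: 65.8
```

carry_out([
  {"delta_pos":[-10,-1.6,28],"turn":[0,0,0],"hand":0.7},
  {"delta_pos":[-24,-3.7,66],"turn":[0,0,0],"hand":0.7},
  {"delta_pos":[-45,-7,125],"turn":[0,0,0],"hand":0.7},
  {"delta_pos":[-45,-7,125],"turn":[0,0,0],"hand":0.7},
  {"delta_pos":[-45,-7,125],"turn":[0,0,0],"hand":0.7},
])

```text
clock: 13.98
eef_pos: [541.1, -50.9, 219.2]
eef_rot: [-3.141, 0.349, -2.984]
wrist_force: [1.0, 0.1, 0.2]
finger_gap: 65.9
```

Run:
```python
from h import *
np.set_printoptions(precision=3,suppress=True)
c=get_calibration("wrist"); im=camera("wrist")[:,:,::-1].copy(); st=read_state()
k=2; im=cv2.resize(im,None,fx=k,fy=k,interpolation=cv2.INTER_CUBIC)
def dr(p,col): cv2.polylines(im,[np.int32(np.round(p*k*4))],False,col,1,cv2.LINE_AA,2)
M1=np.array([570.3,99.3,76])
for i in (0,2): dr(circ(c,M1-72*i*YR+50*U,22),(0,0,255)); dr(circ(c,M1-72*i*YR+72*U,22),(255,0,255))
cv2.imwrite("pics/w7o.png",im[100*k:350*k,130*k:520*k])
cv2.imwrite("pics/s7.png",camera("scene")[:,:,::-1]);cv2.imwrite("pics/t7.png",camera("top")[:,:,::-1])
print(st["eef_pos"],st["clock"],st["wrist_force"],st["finger_gap"])
```

```text
[540.927 -50.779 218.476] 14.025 [ 0.05  -0.764 -0.435] 65.6437576358898
```

View pics/w7o.png

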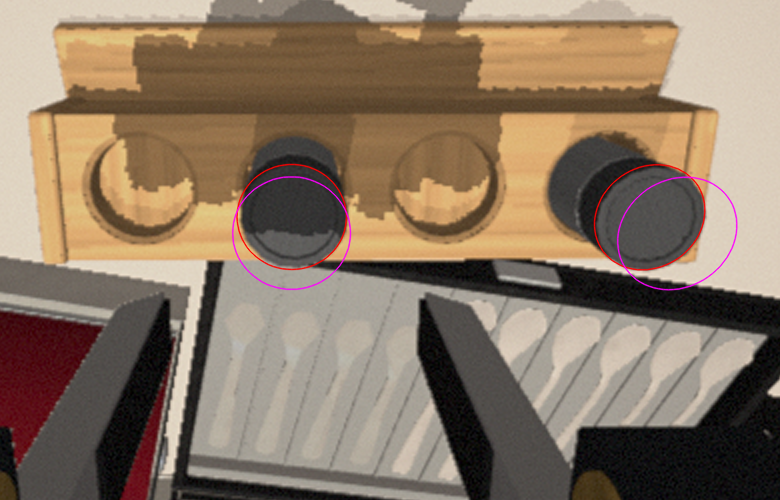

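View pics/s7.png

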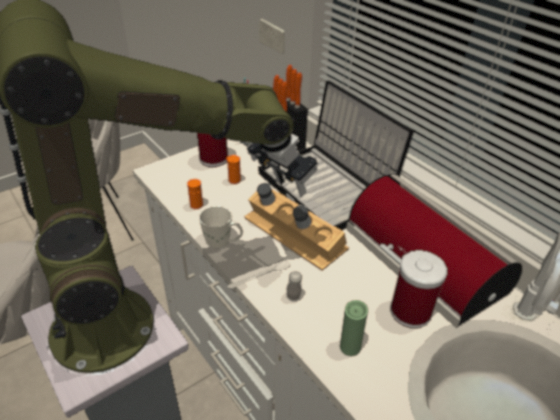

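View pics/t7.png

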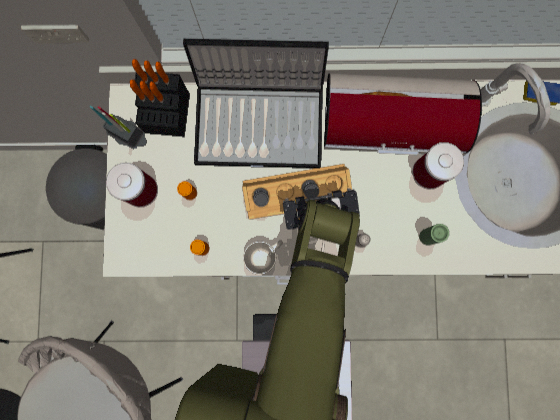

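Both lids sit on the 50 mm stand-out circles, in pockets 1 (right in the wrist view) and 3. The mug, shaker, candle, canisters and orange look-alikes are where they were, and the gripper is clear. I'm handing in.

```bash
python3 -c "
from cell import *
print(sign_off())"
```

```text
the job is handed in; nothing more can be done
None
```

Both tins are in the deep pockets: the one from the robot's left in pocket 1, the one from its right in pocket 3. I handed the job in at about 14 s of the 72 s allowed. Sign-off gives no verdict.

- **Which pockets are deep:** Both tins went past 18 mm and on to about 37 mm with no contact force, so no spacer was there. Pockets 2 and 4 look shallow in the pictures; I did not probe them and left them empty.
- **Last check:** In the final wrist picture both lids match the 50 mm stand-out circle, to within about 1 mm by eye, and not the 72 mm one. The gripper was open and clear, with no force on it.
- **Bystanders:** The mug, shaker, candle, canisters and orange look-alikes look unmoved in the last pictures. The spoon was partly hidden by the arm in the top view, but looked in place in the scene view.
- **What disagreed:**
  - The first triangulation put the pocket mouths at 70–71 mm high instead of 76. I used 76, and the wrist picture bore it out.
  - The force reading showed about 7 N upward while each tin was gripped on the table, and it was gone after lifting.

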